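# Key the spring-bolt lock of the tool safe and hold it open

### The job

The lid of the grey tool safe is held by a sprung bolt. Slide the red-headed key off its upturned peg on the key stand, push it fully home in the brass keyhole of the safe (its pins are sticky, so it may need a little wiggle to get past them), then turn it a quarter clockwise so the bolt is drawn out of the staple on the lid. The bolt springs back if you let go, so finish still gripping the key and holding it turned, so that I can lift the lid; leave the blue key hanging, and the tape measure and the carton of screws where they stand.

Things in the scene. Friction and masses are not known exactly. Their poses are not given: they have to be found in the camera images.
- red_key: The key to use: flat steel key with red plastic head, 88 mm long, 40 to 85 g, same either way round. Origin at its tip, z up the shank, y across the width, x through the thickness. From the tip up: bit 16 mm wide (y), 5 thick (x), z 0 to 26, the first 7 mm rounded and narrowed; neck 5 mm round to z 36; collar 24 mm round to z 41; stem; head 34 wide (y), 12 thick (x), z 50 to 88.
- red_eye (a point): Centre of the eye through the red key's head, 69 mm above its tip, axes as the key's: a hole along x, 16 mm wide and 20 mm high, by which the key hangs on a peg. Grip the head here from above by its two narrow side edges, 34 mm apart along y, firmly (30 N or more). No reading while held.
- blue_key: A key of the same shape with a blue head, hanging on the other peg of the stand, 110 mm away; it belongs to another lock. Origin at its tip. Which peg carries which key varies.
- key_stand: Key stand, fixed: upright plywood board 190 mm wide, 145 high, 5 thick on a steel foot 80 deep, 6 thick. Origin on the table under the board's front face, which looks along the stand's -x. Two steel pegs 6 mm thick stand out along -x at y = +55 and -55 mm, axis 125 mm above the table, straight for 46 mm, then turned up 5 mm in the next 6 mm (end 55 mm from the board).
- peg_left (a point): Point on the axis of the stand's left peg (y = +55 mm), 30 mm out from the board, axes as the stand's. A key hangs about here (+-4 mm along the peg), the upper edge of its eye on the peg, so the eye's centre is 7 mm lower. Raised by about 9.5 mm (6 to 13 mm) it can be drawn straight off along the stand's -x, past the upturned end.
- peg_right (a point): The same point of the right peg (y = -55 mm).
- tool_safe: Grey sheet-steel tool safe, fixed, 180 mm deep (x), 170 wide (y), lid top 98 mm above the table, black handle on the lid to 110 mm. Origin under its centre; its front, the lock side, faces its own -x. On the front deck a dark lock case 58 mm square with a brass plate 46 mm square; on the lid behind it a steel staple (top 114 mm) that takes the bolt.
- keyhole (a point): Centre of the keyhole's mouth, on top of the brass plate, 109 mm above the table, axes as the safe's; opens upward. A slot 18.5 mm long (y), 7.5 wide (x), edges bevelled 2 mm, in a plate 7 mm thick. The key goes straight down, bit along the slot, till its collar sits on the plate (tip 36 mm below the mouth). Only then can it turn; turned, it cannot be pulled out.
- barrel (a joint): Turn of the lock barrel under the plate, rad: 0 locked, grows clockwise from above, stop at 1.6. A spring returns it: 0.03 N m at 0, 0.11 at a quarter turn. Its slot is 18 x 6.5 mm, so the key turns about 0.1 rad further than the barrel. Two sprung pins stand into the slot from either side, 15 and 24 mm below the mouth; pushed straight, the first catches with 10 to 20 N, less when wiggled; the second with 5.
- bolt (a joint): Withdrawal of the bolt, m: 0 shot through the staple on the lid, 0.0168 fully drawn; driven by the barrel, 10.5 mm per rad.
- tape_measure: Yellow tape measure, 36 x 84 x 70 mm, standing on the table between stand and safe; bystander. Origin under its centre.
- screw_box: Small tan carton of screws, 61 x 100 x 46 mm, on the table in front of the big carton; bystander. Origin under its centre.

How it is judged (in metres and radians):
On the way, in this order (a step that is already met when the one before it is completed fails the run):
1. the red key is off its peg and carried clear of the key stand (x of red_key in the frame of key_stand below -0.07 m and height (world z) of red_key above 0.04 m and contact force between the fingers and red_key above 1 N), for 0.1 s.
2. the red key is fully home in the keyhole, collar on the plate (horizontal distance between red_key and keyhole below 0.004 m and z of red_key in the frame of keyhole below -0.0325 m and angle between red_key's own z axis and vertical below 0.12 rad), for 0.1 s.
At the end, for the whole second after the job is handed in: The red key is fully home (tip at least 32.5 mm below the keyhole's mouth, within 4 mm of its centre, upright within 7 degrees), the barrel is held turned past 1.35 rad and the bolt drawn by more than 13.8 mm, at rest, the fingers still gripping the red key; the blue key still hangs on its peg (all of step 2 and value of joint barrel above 1.35 rad and value of joint bolt above 0.0138 m and velocity of joint barrel below 0.1 rad/s and contact force between the fingers and red_key above 1 N and height (world z) of blue_key above 0.04 m and distance of blue_key from where it was at the start of the episode below 0.05 m); the arm keeps its last pose, push and grip.
It fails at once if the blue key is knocked off its peg or dragged along (more than 50 mm) (height (world z) of blue_key below 0.035 m or distance of blue_key from where it was at the start of the episode above 0.05 m).
It fails at once if the tape measure or the screw carton is shifted by more than 30 mm (distance of any of tape_measure, screw_box from where it was at the start of the episode above 0.03 m).
It also fails if it takes over 54 s, if anything falls off the work surface, if the arm or the gripper's body presses on something with over 40 N, if the wrist force passes 120 N, or if a joint passes its speed limit or range.

### The arm

A 7-joint arm with a two-finger parallel gripper is mounted at the origin on a cart in front of the work surface, level with it; the furniture and walls round the work are solid. World frame = base frame: x ahead of the robot, y to its left, z up, the work surface at z = 0. Lengths are in m, angles in degrees, forces in N, time in s.
With the tool pointing down it reaches from about 0.425 to 0.875 m from the base axis. Payload 8.4 kg.
Tool frame: the origin (TCP) lies at the very end of the fingers, on their centre line; the grasp point (between the pads) lies arm.hold_point_z behind it (arm.hold_point_z is the distance from the TCP to the grasp point, in m); z points along the fingers, y is the line along which they close (so a half turn about z gives the same grasp; the last joint's range is limited). The gripper opens to 87 mm and grips with 3 to 60 N. Pads are 19 mm wide; open, the fingers measure 117 mm over their backs; the gripper's body (75 mm by 190 mm) begins 51 mm behind the grasp point.
Start: joints at [60.149, 19.091, 2.286, 83.961, -0.768, 76.965, -3.352], TCP at [0.266, -0.593, 0.223] pointing down, gripper open.
Joint ranges: [-147.57, 147.57], [-21.85, 119.76], [-74.77, 79.35], [14.55, 137.4], [-85.83, 265.84], [4.83, 119.75], [-152.11, 152.11]. Speed limits (degrees/s): [127.2, 127.2, 159.86, 159.86, 180, 180, 180].

### API

Orientations are given as a 3x3 rotation matrix whose columns are the frame's x, y, z axes.
In Python, from station import arm gives the robot as it stands. The module is installed in compiled form; this text tells all that it offers.
- The arm moves only by the tool servo_tool, never from a script. Its argument "deltas" is a list of rows, each an object of numbers: "fingers": the finger opening in mm, from 0 to 87; "x", "y", "z": the shift along the tool's x, y, z in mm; "twist": the turn about the tool's z in rad. In form: [{"fingers": .., "x": .., "y": .., "z": .., "twist": ..}, ...]. A call has 1 to 12 rows; each row shifts and turns the commanded pose from where the row before left it, along the tool's axes as they then stand; what a row does not reach is not made up. A row lasts 1/10 s, in which the tool goes at most 50 mm and 8.59 degrees, less where a joint would pass 70% of its speed; a pose out of reach is approached as far as the arm can. A call with a gripper value outside its range is refused whole. The fingers move at their own pace and stop on an object; "grip_force" is the grip in N (left out, the last holds). Time passes only in rows, so rows that do not move let the fingers close. It gives the time, the measured TCP pose, the force, the opening and the grip force at its end, in the units of the state.
- arm.get_state(): the state, without advancing time (a new reading comes with each control period).
- arm.camera(name): name is "scene" or "side" or "wrist"; returns a dict with "frame" (480x640x3 uint8, red, green, blue), "range_z" (480x640 float32, m along the optical axis (not along the pixel's ray), 0 where there is no reading), "vertical_fov" (degrees; the focal length in pixels is half the picture's height over the tangent of half this angle, whatever the lens; pixels are square), "cx", "cy" (the principal point, pixels), "dist" ([k1, k2, p1, p2, k3] as OpenCV has them; the pictures are not rectified), "position" and "rotation" of the camera in the world. Camera axes: x right, y up, looking along -z (the intrinsics and any distortion apply to the point x, -y, -z); pixel columns grow to the right and rows downward; lengths in m; the calibration is good to about 2 mm. A picture is of the moment at which its call begins.
- arm.hand_in(): hands the job in; it is judged then, once.
The state is a dict: "time": time; "qpos": joint angles; "qd": joint speeds; "tau": joint torques, N m; "tool_pos": TCP position; "orientation": TCP orientation; "ft_force": force on the tool from outside, world axes, zero at the start; "torque": the same for the moment, N m; "opening": opening from 0.0 (shut) to 1.0 (fully open); "grasp_force": force on a finger pad.
Only numpy, scipy, OpenCV 4.12 (cv2) and the standard library are available. Lean on these libraries where they do the work, as an engineer would, in place of code of your own. Each camera call takes 0.05 s, during which the arm holds its last target. There are 200 camera calls.

## Working session

There is one attempt and no reset: what is moved stays moved. The work goes in short steps, Python scripts to look and compute and a tool call to move; the robot and the scene stay as the last step left them, time stands still between calls to the robot, and variables do not carry over. Pictures are saved under pics/ and viewed, at most 10 in all, crops included, and the job is handed in when it is done.

Besides the shell and the picture viewer there is one more tool, called after "Request:" by a JSON object that holds its "method" and its "body", one argument or row to a line. servo_tool: Moves the arm, as the interface text tells. Its arguments: {"type":"object","properties":{"deltas":{"type":"array","items":{"type":"object","properties":{"fingers":{"type":"number"},"x":{"type":"number"},"y":{"type":"number"},"z":{"type":"number"},"twist":{"type":"number"}}}},"grip_force":{"type":"number"}},"required":["deltas"]}

```bash
mkdir -p pics; cat > h.py <<'E'
import numpy as np, cv2
from station import arm
def cap(n):
    c=arm.camera(n); h=c["frame"].shape[0]
    f=h/2/np.tan(np.radians(c["vertical_fov"])/2)
    c["K"]=np.array([[f,0,c["cx"]],[0,f,c["cy"]],[0,0,1]]); c["D"]=np.array(c["dist"],float)
    c["position"]=np.array(c["position"]); c["rotation"]=np.array(c["rotation"])
    return c
def rays(c,uv):
    p=cv2.undistortPoints(np.asarray(uv,float).reshape(-1,1,2),c["K"],c["D"]).reshape(-1,2)
    return np.c_[p[:,0],-p[:,1],-np.ones(len(p))]@c["rotation"].T
def pts(c,uv):   # by range
    uv=np.asarray(uv); z=c["range_z"][uv[:,1].astype(int),uv[:,0].astype(int)]
    return c["position"]+rays(c,uv)*z[:,None]
def plane(c,uv,z):
    r=rays(c,uv); return c["position"]+r*((z-c["position"][2])/r[:,2])[:,None]
def mask(c,lo,hi):
    m=cv2.inRange(cv2.cvtColor(c["frame"],cv2.COLOR_RGB2HSV),np.array(lo),np.array(hi)); return m
def mpts(c,m):
    v,u=np.nonzero((m>0)&(c["range_z"]>0)); return pts(c,np.c_[u,v])
def save(c,n,s=1): cv2.imwrite("pics/"+n,c["frame"][:,:,::-1])
E
python3 - <<'E'
from h import *
print(arm.hold_point_z); s=arm.get_state(); print(s)
ims=[]
for n in("scene","side","wrist"):
    c=cap(n); print(n,c["position"].round(3),c["rotation"].round(3).tolist(),c["vertical_fov"]); save(c,n+"0.png")
E
```

```text
0.0187
{'time': 0.0, 'qpos': array([60.14976632, 19.13282619,  2.28392222, 84.01157623, -0.76755777,
       76.96525091, -3.35081957]), 'qd': array([ 0.0576118 ,  0.08074634,  0.08965266, -0.0385185 , -0.02448648,
        0.01368404, -0.00347015]), 'tau': array([ 1.34974169e-03, -6.56364584e+01,  1.33635666e+00, -4.03810215e+01,
       -5.98161737e-02,  4.47680766e-02,  1.65223191e-04]), 'tool_pos': array([ 0.26588737, -0.59261126,  0.22164265]), 'orientation': array([[ 9.12354799e-01,  4.09399706e-01, -7.75411135e-04],
       [ 4.09400425e-01, -9.12353647e-01,  1.45416118e-03],
       [-1.12116016e-04, -1.64416458e-03, -9.99998642e-01]]), 'ft_force': array([ 0.30792248,  0.20198657, -0.71379796]), 'torque': array([0.00262155, 0.01650359, 0.00065898]), 'grasp_force': 0.0, 'opening': 1.0035533005383892}
scene [0.149 0.484 0.641] [[-0.859, 0.29, -0.422], [-0.511, -0.524, 0.682], [-0.023, 0.801, 0.598]] 52.38483072537967
side [0.146 0.865 0.904] [[-0.932, 0.233, -0.278], [-0.363, -0.561, 0.744], [0.017, 0.794, 0.607]] 43.73319023798712
wrist [ 0.325 -0.566  0.384] [[0.408, 0.885, 0.222], [-0.913, 0.397, 0.097], [-0.002, -0.242, 0.97]] 59.63857440193117
```

View pics/scene0.png

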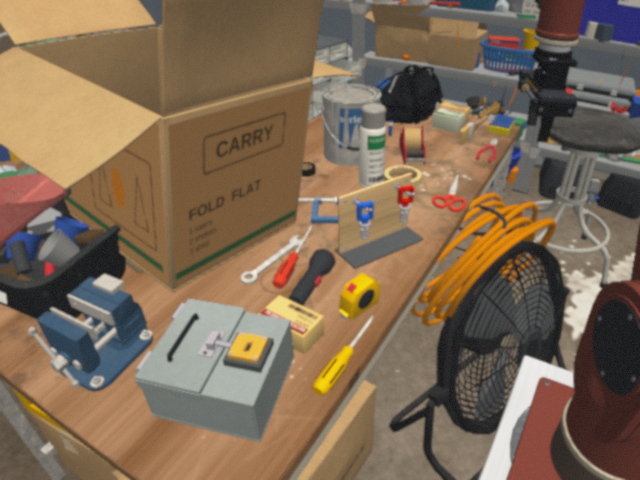

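View pics/side0.png

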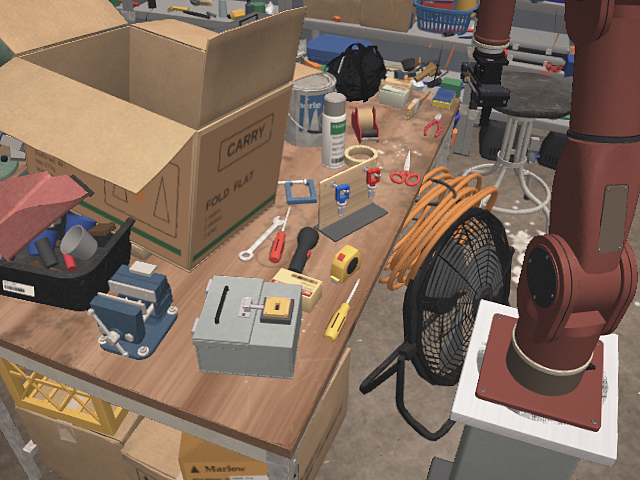

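The scene view shows the red key hanging at (405,195), the blue key at (365,212), the brass lock plate at (248,347) and the tape measure at (358,296). The side view shows the same things: red key (373,178), blue key (343,195) and plate (278,308).

```bash
cat > m1.py <<'E'
from h import *
np.set_printoptions(precision=4,suppress=True)
def comp(m,near):
    n,l,s,ce=cv2.connectedComponentsWithStats(m); 
    i=min((i for i in range(1,n) if s[i,4]>15),key=lambda i:np.hypot(*(ce[i]-near)));return (l==i).astype(np.uint8)*255,ce[i],s[i]
R={"scene":dict(red=(405,195),blue=(365,212),brass=(240,350)),"side":dict(red=(373,178),blue=(343,195),brass=(272,308))}
H=dict(red=[((0,150,90),(8,255,255))],blue=[((105,130,60),(125,255,255))],brass=[((15,110,120),(30,255,255))])
obs={}
for n in R:
    c=cap(n)
    for k in R[n]:
        m=sum(mask(c,*h) for h in H[k]).astype(np.uint8)
        m,ce,s=comp(m,R[n][k]); 
        p=mpts(c,m); print(n,k,ce,s,"med",np.median(p,0),"min",np.percentile(p,3,0),"max",np.percentile(p,97,0))
        obs[n,k]=(c["position"],rays(c,[ce])[0])
for k in R["scene"]:
    (a,u),(b,v)=obs["scene",k],obs["side",k]
    t=np.linalg.lstsq(np.c_[u,-v],b-a,rcond=None)[0]; print(k,"tri",a+u*t[0],b+v*t[1])
c=cap("side"); P=pts(c,np.array([[325,205],[352,190],[372,212],[352,220],[330,233],[250,310],[215,330],[300,330],[345,262]]));print(P)
E
python3 m1.py
```

```text
scene red [404.7867 194.6161] [398 185  16  21 211] med [ 0.4763 -0.3656  0.1209] min [ 0.4622 -0.3947  0.0965] max [ 0.4877 -0.3547  0.1392]
scene blue [364.2775 211.4084] [357 202  16  21 191] med [ 0.5205 -0.266   0.1182] min [ 0.5084 -0.2775  0.0984] max [ 0.5295 -0.2545  0.139 ]
scene brass [247.4348 347.4335] [228 333  40  30 805] med [0.5071 0.132  0.1103] min [0.484  0.1087 0.1034] max [0.5309 0.1556 0.112 ]
side red [372.3873 176.0282] [367 168  13  18 142] med [ 0.4755 -0.3644  0.1217] min [ 0.4623 -0.3772  0.0944] max [ 0.4867 -0.3524  0.1396]
side blue [341.6303 192.8606] [336 184  13  19 165] med [ 0.5204 -0.2635  0.1184] min [ 0.5079 -0.2773  0.0945] max [ 0.5309 -0.2523  0.1389]
side brass [276.5995 306.8326] [263 297  28  21 442] med [0.5073 0.1344 0.1089] min [0.4845 0.1106 0.1018] max [0.5299 0.1579 0.1122]
red tri [ 0.4728 -0.3595  0.1257] [ 0.4732 -0.3581  0.1237]
blue tri [ 0.5202 -0.2658  0.1211] [ 0.5202 -0.2643  0.119 ]
brass tri [0.5103 0.129  0.1041] [0.5094 0.1297 0.103 ]
[[ 0.5612 -0.2633  0.0736]
 [ 0.5207 -0.3479  0.0766]
 [ 0.4697 -0.3695  0.0083]
 [ 0.5056 -0.3138  0.0099]
 [ 0.5378 -0.2404  0.0106]
 [ 0.551   0.159   0.1056]
 [ 0.5898  0.2253  0.1   ]
 [ 0.4834  0.0783 -0.0004]
 [ 0.4495 -0.0964  0.0577]]
```

Request:
{"method": "servo_tool", "body": {
  "deltas": [
    {"fingers": 87,"x": 24,"y": -10},
    {"x": 24,"y": -10},
    {"x": 24,"y": -10},
    {"x": 24,"y": -10},
    {"x": 24,"y": -10},
    {"x": 24,"y": -10},
    {"x": 24,"y": -10},
    {"x": 24,"y": -10},
    {"x": 24,"y": -10},
    {"x": 24,"y": -10},
    {"x": 24,"y": -11},
    {"x": 21,"y": -11}
  ]
}}

```text
schema error: expected keys fingers, x, y, z, twist
```

Request:
{"method": "servo_tool", "body": {
  "deltas": [
    {"twist": -0.14},
    {"twist": -0.14},
    {"twist": -0.14},
    {"twist": -0.14},
    {"twist": -0.14},
    {"twist": -0.14},
    {"twist": -0.14},
    {"twist": -0.14},
    {"twist": -0.14},
    {"twist": -0.14},
    {"twist": -0.14},
    {"twist": -0.14}
  ]
}}

```text
schema error: expected keys fingers, x, y, z, twist
```

Request:
{"method": "servo_tool", "body": {
  "deltas": [
    {"twist": -0.14},
    {"twist": -0.14},
    {"twist": -0.14},
    {"twist": -0.14},
    {"twist": -0.057},
    {}
  ]
}}

```text
schema error: expected keys fingers, x, y, z, twist
```

```bash
python3 - <<'E'
from h import *
c=cap("wrist"); save(c,"w1.png"); s=arm.get_state(); print(s["qpos"],s["tool_pos"],s["orientation"].round(3).tolist(),s["ft_force"])
E
```

```text
[60.14814664 19.09993501  2.2881643  83.97270385 -0.76762662 76.9659019
 -3.35158135] [ 0.26602637 -0.59292401  0.22234695] [[0.912, 0.409, -0.0], [0.409, -0.912, 0.0], [-0.0, -0.0, -1.0]] [-0.12018556  0.03503635 -0.62857879]
```

View pics/w1.png

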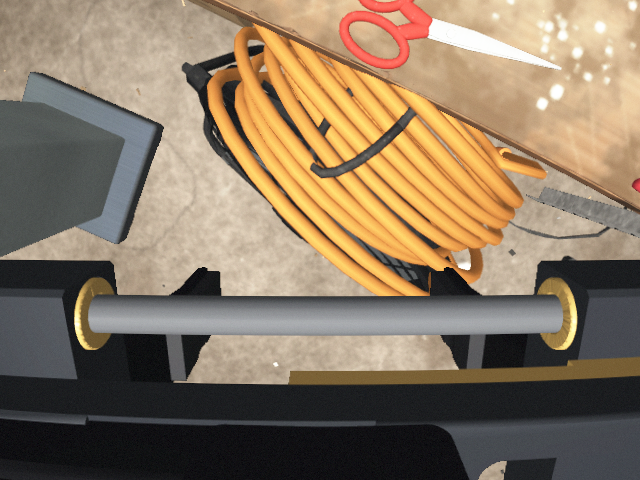

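All five keys are needed in each row. This picture, taken from the start pose, shows only floor and hose, with the fingers at (195,320) and (450,320). I'll resend the moves.

Request:
{"method": "servo_tool", "body": {
  "deltas": [
    {"fingers": 87,"x": 24,"y": -10,"z": 0,"twist": 0},
    {"fingers": 87,"x": 24,"y": -10,"z": 0,"twist": 0},
    {"fingers": 87,"x": 24,"y": -10,"z": 0,"twist": 0},
    {"fingers": 87,"x": 24,"y": -10,"z": 0,"twist": 0},
    {"fingers": 87,"x": 24,"y": -10,"z": 0,"twist": 0},
    {"fingers": 87,"x": 24,"y": -10,"z": 0,"twist": 0},
    {"fingers": 87,"x": 24,"y": -10,"z": 0,"twist": 0},
    {"fingers": 87,"x": 24,"y": -10,"z": 0,"twist": 0},
    {"fingers": 87,"x": 24,"y": -10,"z": 0,"twist": 0},
    {"fingers": 87,"x": 24,"y": -10,"z": 0,"twist": 0},
    {"fingers": 87,"x": 24,"y": -11,"z": 0,"twist": 0},
    {"fingers": 87,"x": 21,"y": -11,"z": 0,"twist": 0}
  ]
}}

```text
time: 1.55
tool_pos: [0.4771, -0.3639, 0.2226]
orientation: [[0.912, 0.41, 0.0], [0.41, -0.912, 0.0], [0.0, 0.0, -1.0]]
ft_force: [-0.1, 0.2, -0.2]
opening: 0.997
grasp_force: 0.0
```

Request:
{"method": "servo_tool", "body": {
  "deltas": [
    {"fingers": 87,"x": 0,"y": 0,"z": 0,"twist": -0.14},
    {"fingers": 87,"x": 0,"y": 0,"z": 0,"twist": -0.14},
    {"fingers": 87,"x": 0,"y": 0,"z": 0,"twist": -0.14},
    {"fingers": 87,"x": 0,"y": 0,"z": 0,"twist": -0.14},
    {"fingers": 87,"x": 0,"y": 0,"z": 0,"twist": -0.14},
    {"fingers": 87,"x": 0,"y": 0,"z": 0,"twist": -0.14},
    {"fingers": 87,"x": 0,"y": 0,"z": 0,"twist": -0.14},
    {"fingers": 87,"x": 0,"y": 0,"z": 0,"twist": -0.14},
    {"fingers": 87,"x": 0,"y": 0,"z": 0,"twist": -0.14},
    {"fingers": 87,"x": 0,"y": 0,"z": 0,"twist": -0.14},
    {"fingers": 87,"x": 0,"y": 0,"z": 0,"twist": -0.14},
    {"fingers": 87,"x": 0,"y": 0,"z": 0,"twist": -0.14}
  ]
}}

```text
time: 2.75
tool_pos: [0.4761, -0.3651, 0.2225]
orientation: [[-0.511, 0.859, -0.0], [0.859, 0.511, -0.0], [0.0, -0.0, -1.0]]
ft_force: [0.0, 0.1, -0.2]
opening: 1.002
grasp_force: 0.0
```

Request:
{"method": "servo_tool", "body": {
  "deltas": [
    {"fingers": 87,"x": 0,"y": 0,"z": 0,"twist": -0.14},
    {"fingers": 87,"x": 0,"y": 0,"z": 0,"twist": -0.14},
    {"fingers": 87,"x": 0,"y": 0,"z": 0,"twist": -0.14},
    {"fingers": 87,"x": 0,"y": 0,"z": 0,"twist": -0.14},
    {"fingers": 87,"x": 0,"y": 0,"z": 0,"twist": -0.057},
    {"fingers": 87,"x": 0,"y": 0,"z": 0,"twist": 0}
  ]
}}

```text
time: 3.35
tool_pos: [0.4761, -0.3651, 0.2226]
orientation: [[-0.912, 0.41, 0.0], [0.41, 0.912, 0.0], [-0.0, 0.0, -1.0]]
ft_force: [-0.0, 0.1, 0.4]
opening: 1.001
grasp_force: 0.0
```

```bash
python3 - <<'E'
from h import *
c=cap("wrist"); save(c,"w2.png"); s=arm.get_state(); print(s["qpos"],s["tool_pos"],s["orientation"].round(3).tolist(),s["ft_force"])
E
```

```text
[ 51.97243544  14.88790697 -22.5370007   90.23505      5.82113959
  76.0422247   94.38545628] [ 0.47606867 -0.36511342  0.22253745] [[-0.911, 0.412, -0.0], [0.412, 0.911, 0.0], [0.0, 0.0, -1.0]] [ 0.542911   -0.59026466 -0.82097636]
```

View pics/w2.png

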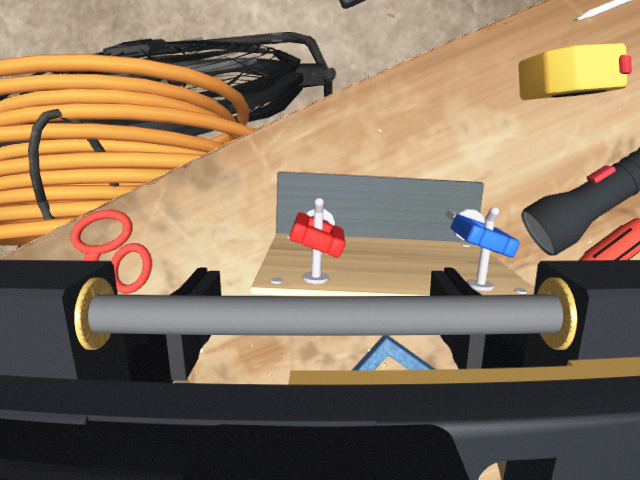

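The red head sits at about (318,235), yawed roughly 17° clockwise in the picture, and its peg runs up column 318. The blue head is at (485,235). I'll measure the yaw and align the fingers to it.

```bash
python3 - <<'E'
from h import *
np.set_printoptions(precision=4,suppress=True)
c=cap("wrist"); s=arm.get_state(); T=s["tool_pos"]; R=s["orientation"]
for k,hs in dict(red=((0,150,60),(8,255,255)),blue=((105,130,60),(125,255,255))).items():
    m=mask(c,*hs); m[:170]=0; m[270:]=0; m[:,:250]=0; m[:,545:]=0
    p=mpts(c,m); p=p[p[:,2]>.08]; print(k,len(p),"z pct",np.percentile(p[:,2],[2,20,50,80,98]))
    t=p[p[:,2]>np.percentile(p[:,2],98)-.006]
    q=(t-T)@R*1000
    (ctr,sz,a)=cv2.minAreaRect(q[:,:2].astype(np.float32)); print(" tool mm ctr",ctr,sz,a,"median",np.median(q,0), "world",np.median(t,0))
    b=(p-T)@R*1000; print(" all tool min/max",np.percentile(b,2,0),np.percentile(b,98,0))
# pegs, board: grey points near z .125
v,u=np.mgrid[190:300,260:520]; P=pts(c,np.c_[u.ravel(),v.ravel()]); q=(P-T)@R*1000
b=q[(P[:,2]>.1435)&(P[:,2]<.150)&(q[:,0]<-15)]; print("board top",len(b),b.min(0),b.max(0),np.polyfit(b[:,1],b[:,0],1))
hsv=cv2.cvtColor(c["frame"],cv2.COLOR_RGB2HSV)[v.ravel(),u.ravel()]
g=q[(P[:,2]>.119)&(P[:,2]<.137)&(hsv[:,1]<60)&(hsv[:,2]>90)]
for lo,hi in((-30,30),(70,140)):
    w=g[(g[:,1]>lo)&(g[:,1]<hi)]; print("peg",len(w),w.min(0),w.max(0),np.polyfit(w[:,0],w[:,1],1))
E
```

```text
red 1420 z pct [0.1066 0.1259 0.1366 0.1375 0.1384]
 tool mm ctr (1.1212224960327148, -5.414812088012695) (12.481201171875, 34.1016845703125) 21.68686866760254 median [ 1.8385 -5.5879 85.5271] world [ 0.4722 -0.3694  0.137 ]
 all tool min/max [ -7.2253 -20.3067  84.1807] [ 12.0471  10.3159 115.9389]
blue 1375 z pct [0.1055 0.1248 0.1366 0.1376 0.1385]
 tool mm ctr (0.7234883904457092, 103.87275695800781) (12.2422456741333, 33.96730041503906) 19.110305786132812 median [  1.3002 103.0515  85.4616] world [ 0.5173 -0.2707  0.1371]
 all tool min/max [-7.3254 87.0014 84.0228] [ 11.0303 118.6545 117.0415]
board top 860 [-32.4133 -40.9035  75.3586] [-26.3517  63.8938  79.0384] [ -0.0287 -29.9377]
peg 765 [-28.8251 -29.9653  86.2404] [ 26.8458   1.8867 103.4172] [ 0.0739 -5.8799]
peg 767 [-34.749   87.0244  85.6927] [ 21.216  128.5728 103.4693] [ -0.001  103.7876]
```

Request:
{"method": "servo_tool", "body": {
  "deltas": [
    {"fingers": 47,"x": 1.1,"y": -5.4,"z": 0,"twist": 0},
    {"fingers": 47,"x": 0,"y": 0,"z": 0,"twist": 0.125},
    {"fingers": 47,"x": 0,"y": 0,"z": 0,"twist": 0.125},
    {"fingers": 47,"x": 0,"y": 0,"z": 0,"twist": 0.125},
    {"fingers": 47,"x": 2,"y": 0,"z": 0,"twist": 0},
    {"fingers": 47,"x": 0,"y": 0,"z": 30,"twist": 0},
    {"fingers": 47,"x": 0,"y": 0,"z": 20,"twist": 0},
    {"fingers": 47,"x": 0,"y": 0,"z": 15,"twist": 0},
    {"fingers": 47,"x": 0,"y": 0,"z": 5,"twist": 0},
    {"fingers": 47,"x": 0,"y": 0,"z": 0,"twist": 0}
  ]
}}

```text
time: 4.45
tool_pos: [0.4713, -0.368, 0.1522]
orientation: [[-0.699, 0.715, -0.001], [0.715, 0.699, 0.001], [0.001, -0.0, -1.0]]
ft_force: [0.9, -0.1, -0.6]
opening: 0.536
grasp_force: 0.0
```

```bash
python3 - <<'E'
from h import *
c=cap("wrist"); save(c,"w3.png"); s=arm.get_state(); print(s["tool_pos"],s["ft_force"],s["opening"])
T=s["tool_pos"]; R=s["orientation"]
m=mask(c,(0,150,60),(8,255,255)); p=mpts(c,m); p=p[(p[:,2]>.12)&(np.hypot(*(p-T)[:,:2].T)<.05)]; 
t=p[p[:,2]>np.percentile(p[:,2],98)-.006]; q=(t-T)@R*1000; print(cv2.minAreaRect(q[:,:2].astype(np.float32)),np.median(q,0),np.percentile(t[:,2],[50,90]))
E
```

```text
[ 0.47175874 -0.36825825  0.15307058] [ 0.49511288 -0.44648396  0.19432881] 0.5421937484132311
((-0.7419204711914062, -0.18267250061035156), (33.439239501953125, 11.116537094116211), 89.6948471069336) [-0.13034042 -0.37065079 16.04407451] [0.13702618 0.13794495]
```

View pics/w3.png

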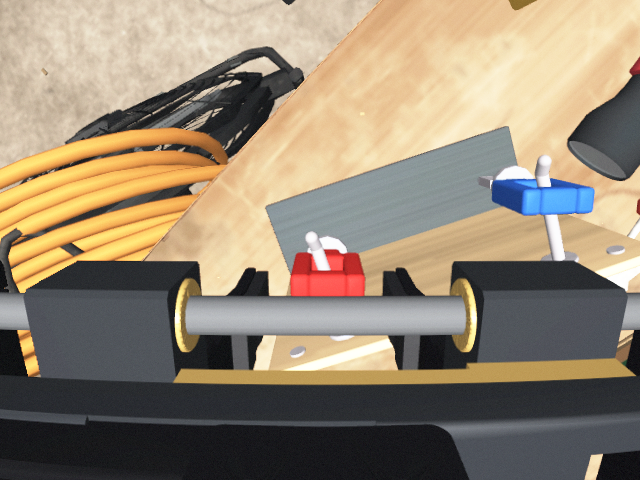

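The red head lies squarely between the fingers at (328,272), with its yaw matched to within 0.3°. I'll lower and grip.

Request:
{"method": "servo_tool", "body": {
  "deltas": [
    {"fingers": 47,"x": 0,"y": 0,"z": 20,"twist": 0},
    {"fingers": 47,"x": 0,"y": 0,"z": 15,"twist": 0},
    {"fingers": 47,"x": 0,"y": 0,"z": 12,"twist": 0},
    {"fingers": 47,"x": 0,"y": 0,"z": 6,"twist": 0},
    {"fingers": 47,"x": 0,"y": 0,"z": 0,"twist": 0}
  ]
}}

```text
time: 5.0
tool_pos: [0.4712, -0.3678, 0.0987]
orientation: [[-0.698, 0.716, -0.001], [0.716, 0.698, 0.001], [0.001, -0.0, -1.0]]
ft_force: [-1.0, 0.6, -0.3]
opening: 0.54
grasp_force: 0.0
```

Request:
{"method": "servo_tool", "body": {
  "deltas": [
    {"fingers": 36,"x": 0,"y": 0,"z": 0,"twist": 0},
    {"fingers": 36,"x": 0,"y": 0,"z": 0,"twist": 0},
    {"fingers": 25,"x": 0,"y": 0,"z": 0,"twist": 0},
    {"fingers": 20,"x": 0,"y": 0,"z": 0,"twist": 0},
    {"fingers": 20,"x": 0,"y": 0,"z": 0,"twist": 0},
    {"fingers": 20,"x": 0,"y": 0,"z": 0,"twist": 0}
  ],
  "grip_force": 50
}}

```text
time: 5.6
tool_pos: [0.4719, -0.3683, 0.1]
orientation: [[-0.698, 0.716, 0.001], [0.716, 0.698, -0.001], [-0.001, 0.0, -1.0]]
ft_force: [0.1, 0.2, 3.9]
opening: 0.384
grasp_force: 50.0
```

Request:
{"method": "servo_tool", "body": {
  "deltas": [
    {"fingers": 20,"x": 0,"y": 0,"z": -3,"twist": 0},
    {"fingers": 20,"x": 0,"y": 0,"z": -3.5,"twist": 0},
    {"fingers": 20,"x": 0,"y": 0,"z": -3,"twist": 0},
    {"fingers": 20,"x": 0,"y": 0,"z": 0,"twist": 0},
    {"fingers": 20,"x": 0,"y": 0,"z": 0,"twist": 0}
  ]
}}

```text
time: 6.1
tool_pos: [0.4715, -0.3681, 0.1091]
orientation: [[-0.698, 0.716, -0.0], [0.716, 0.698, 0.0], [0.0, 0.0, -1.0]]
ft_force: [-0.2, -0.5, -0.3]
opening: 0.387
grasp_force: 50.0
```

Request:
{"method": "servo_tool", "body": {
  "deltas": [
    {"fingers": 20,"x": 4.7,"y": -1.7,"z": 0,"twist": 0},
    {"fingers": 20,"x": 4.7,"y": -1.7,"z": 0,"twist": 0},
    {"fingers": 20,"x": 4.7,"y": -1.7,"z": 0,"twist": 0},
    {"fingers": 20,"x": 0,"y": 0,"z": 0,"twist": 0}
  ]
}}

```text
time: 6.5
tool_pos: [0.4572, -0.3613, 0.109]
orientation: [[-0.698, 0.716, -0.0], [0.716, 0.698, 0.0], [0.0, -0.0, -1.0]]
ft_force: [-0.1, 0.2, -0.7]
opening: 0.389
grasp_force: 50.0
```

Free of contact so far, so I'll continue the pull.

Request:
{"method": "servo_tool", "body": {
  "deltas": [
    {"fingers": 20,"x": 4.7,"y": -1.7,"z": 0,"twist": 0},
    {"fingers": 20,"x": 4.7,"y": -1.7,"z": 0,"twist": 0},
    {"fingers": 20,"x": 4.7,"y": -1.7,"z": 0,"twist": 0},
    {"fingers": 20,"x": 4.7,"y": -1.7,"z": 0,"twist": 0},
    {"fingers": 20,"x": 7,"y": -2.6,"z": 0,"twist": 0},
    {"fingers": 20,"x": 9.4,"y": -3.4,"z": 0,"twist": 0},
    {"fingers": 20,"x": 9.4,"y": -3.4,"z": 0,"twist": 0},
    {"fingers": 20,"x": 9.4,"y": -3.4,"z": 0,"twist": 0},
    {"fingers": 20,"x": 0,"y": 0,"z": 0,"twist": 0},
    {"fingers": 20,"x": 0,"y": 0,"z": 0,"twist": 0}
  ]
}}

```text
time: 7.5
tool_pos: [0.4063, -0.3367, 0.1093]
orientation: [[-0.698, 0.716, 0.0], [0.716, 0.698, -0.001], [-0.001, -0.0, -1.0]]
ft_force: [0.4, 0.1, -1.1]
opening: 0.387
grasp_force: 50.0
```

Request:
{"method": "servo_tool", "body": {
  "deltas": [
    {"fingers": 20,"x": 0,"y": 0,"z": -20,"twist": 0},
    {"fingers": 20,"x": 0,"y": 0,"z": -25,"twist": 0},
    {"fingers": 20,"x": 0,"y": 0,"z": -25,"twist": 0},
    {"fingers": 20,"x": 0,"y": 0,"z": -20,"twist": 0},
    {"fingers": 20,"x": 0,"y": 0,"z": 0,"twist": 0},
    {"fingers": 20,"x": 0,"y": 0,"z": 0,"twist": 0}
  ]
}}

```text
time: 8.1
tool_pos: [0.4066, -0.3366, 0.1988]
orientation: [[-0.698, 0.716, 0.0], [0.716, 0.698, -0.0], [-0.0, 0.0, -1.0]]
ft_force: [-0.4, 0.8, -0.8]
opening: 0.383
grasp_force: 50.0
```

```bash
python3 - <<'E'
from h import *
np.set_printoptions(precision=4,suppress=True)
s=arm.get_state(); T=s["tool_pos"]; print(s["qpos"])
# safe / plate / slot from side & scene
for n,w in(("scene",(200,310,290,385)),("side",(245,285,310,330))):
    c=cap(n); x0,y0,x1,y1=w; B=np.zeros((480,640),np.uint8); B[y0:y1,x0:x1]=255
    m=mask(c,(15,90,110),(32,255,255))&B
    cn=max(cv2.findContours(m,cv2.RETR_EXTERNAL,cv2.CHAIN_APPROX_NONE)[0],key=cv2.contourArea).reshape(-1,2)
    q=plane(c,cn,.109); r=cv2.minAreaRect((q[:,:2]*1000).astype(np.float32)); print(n,"plate",r)
    f=np.zeros_like(m); cv2.fillPoly(f,[cn],255); dark=f&~m; dark=cv2.erode(f,np.ones((3,3)))&dark
    v,u=np.nonzero(dark); print(" slot px",len(u), plane(c,np.c_[u,v],.109).mean(0) if len(u) else "")
    f=c["frame"]
    m=mask(c,(0,150,60),(8,255,255)); p=mpts(c,m); k=p[np.linalg.norm(p-T,axis=1)<.06]; print(" red near tool",len(k),(k.mean(0)-T) if len(k) else "")
    if n=="side": cv2.imwrite("pics/crop1.png",cv2.resize(f[140:340,230:430,::-1],None,fx=3,fy=3))
E
```

```text
[ 53.3452   6.9514 -19.9896 101.9112   2.4987  71.5458  76.9997]
scene plate ((507.6408386230469, 131.46075439453125), (50.010467529296875, 52.455780029296875), 16.78520965576172)
 slot px 15 [0.4985 0.1353 0.109 ]
 red near tool 266 [-0.0014 -0.0003  0.0214]
side plate ((507.0889892578125, 134.66481018066406), (47.98114776611328, 52.573509216308594), 16.769088745117188)
 slot px 21 [0.4998 0.1381 0.109 ]
 red near tool 154 [-0.002   0.0006  0.0177]
```

View pics/crop1.png

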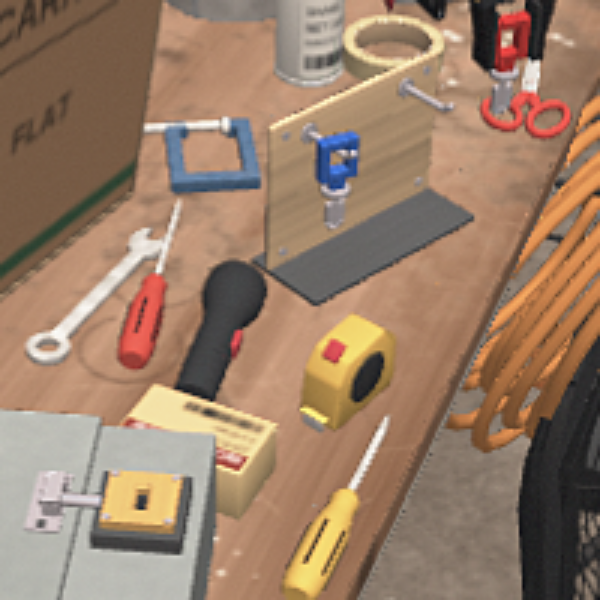

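The red key is in the gripper at top right of the crop, and the blue key still hangs at (338,160). The slot in the plate is at crop (143,498). Next I'll check that the big carton leaves room.

```bash
python3 - <<'E'
from h import *
c=cap("side")
v,u=np.mgrid[60:300,0:310]; P=pts(c,np.c_[u.ravel(),v.ravel()]); hs=c["range_z"][v.ravel(),u.ravel()]>0
for lo,hi in((.2,.3),(.3,.4)):
    w=P[hs&(P[:,2]>lo)&(P[:,2]<hi)&(P[:,1]>-.3)&(P[:,1]<.5)&(P[:,0]>.3)]
    for y in np.arange(-.3,.5,.1):
        k=w[(w[:,1]>y)&(w[:,1]<y+.1)]; print(lo,round(y,1),len(k),np.percentile(k[:,0],1).round(3) if len(k) else "")
E
```

```text
0.2 -0.3 1017 0.68
0.2 -0.2 937 0.692
0.2 -0.1 1404 0.704
0.2 0.0 3081 0.717
0.2 0.1 727 0.963
0.2 0.2 322 1.03
0.2 0.3 0 
0.2 0.4 0 
0.3 -0.3 1573 0.67
0.3 -0.2 1546 0.683
0.3 -0.1 1278 0.695
0.3 0.0 5249 0.708
0.3 0.1 5928 0.729
0.3 0.2 0 
0.3 0.3 0 
0.3 0.4 0
```

Request:
{"method": "servo_tool", "body": {
  "deltas": [
    {"fingers": 20,"x": 7,"y": 12,"z": 0,"twist": 0},
    {"fingers": 20,"x": 14,"y": 25,"z": 0,"twist": 0},
    {"fingers": 20,"x": 14,"y": 25,"z": 0,"twist": 0},
    {"fingers": 20,"x": 14,"y": 25,"z": 0,"twist": 0},
    {"fingers": 20,"x": 14,"y": 25,"z": 0,"twist": 0},
    {"fingers": 20,"x": 14,"y": 25,"z": 0,"twist": 0},
    {"fingers": 20,"x": 14,"y": 25,"z": 0,"twist": 0},
    {"fingers": 20,"x": 14,"y": 25,"z": 0,"twist": 0},
    {"fingers": 20,"x": 14,"y": 25,"z": 0,"twist": 0},
    {"fingers": 20,"x": 14,"y": 25,"z": 0,"twist": 0},
    {"fingers": 20,"x": 14,"y": 25,"z": 0,"twist": 0}
  ]
}}

```text
time: 9.35
tool_pos: [0.4909, -0.0461, 0.1986]
orientation: [[-0.699, 0.715, -0.001], [0.715, 0.699, 0.0], [0.001, -0.0, -1.0]]
ft_force: [-0.1, 1.4, -1.3]
opening: 0.384
grasp_force: 50.0
```

Request:
{"method": "servo_tool", "body": {
  "deltas": [
    {"fingers": 20,"x": 14,"y": 25,"z": 0,"twist": 0},
    {"fingers": 20,"x": 14,"y": 25,"z": 0,"twist": 0},
    {"fingers": 20,"x": 14,"y": 25,"z": 0,"twist": 0},
    {"fingers": 20,"x": 14,"y": 25,"z": 0,"twist": 0},
    {"fingers": 20,"x": 14,"y": 25,"z": 0,"twist": 0},
    {"fingers": 20,"x": 14,"y": 25,"z": 0,"twist": 0},
    {"fingers": 20,"x": 14,"y": 25,"z": 0,"twist": 0},
    {"fingers": 20,"x": 3,"y": 5,"z": 0,"twist": 0}
  ]
}}

```text
time: 10.15
tool_pos: [0.5486, 0.1544, 0.1987]
orientation: [[-0.702, 0.712, -0.001], [0.712, 0.702, 0.002], [0.002, 0.001, -1.0]]
ft_force: [0.0, 0.4, -0.8]
opening: 0.386
grasp_force: 50.0
```

Request:
{"method": "servo_tool", "body": {
  "deltas": [
    {"fingers": 20,"x": 0,"y": 0,"z": 0,"twist": -0.12},
    {"fingers": 20,"x": 0,"y": 0,"z": 0,"twist": -0.12},
    {"fingers": 20,"x": 0,"y": 0,"z": 0,"twist": -0.12},
    {"fingers": 20,"x": 0,"y": 0,"z": 0,"twist": -0.12},
    {"fingers": 20,"x": 0,"y": 0,"z": 0,"twist": -0.12},
    {"fingers": 20,"x": 0,"y": 0,"z": 0,"twist": -0.12},
    {"fingers": 20,"x": 0,"y": 0,"z": 0,"twist": -0.12},
    {"fingers": 20,"x": 0,"y": 0,"z": 0,"twist": -0.12},
    {"fingers": 20,"x": 0,"y": 0,"z": 0,"twist": -0.13},
    {"fingers": 20,"x": 0,"y": 0,"z": 0,"twist": 0},
    {"fingers": 20,"x": 0,"y": 0,"z": 0,"twist": 0}
  ]
}}

```text
time: 11.25
tool_pos: [0.5491, 0.1495, 0.1988]
orientation: [[-0.959, -0.284, -0.001], [-0.284, 0.959, -0.0], [0.001, 0.0, -1.0]]
ft_force: [0.9, -0.4, -0.5]
opening: 0.379
grasp_force: 50.0
```

```bash
python3 - <<'E'
from h import *
c=cap("wrist"); save(c,"w4.png"); s=arm.get_state(); print(s["qpos"].round(2),s["tool_pos"],s["orientation"].round(3).tolist(),s["ft_force"])
E
```

```text
[ 24.59  17.71 -53.01  95.2   14.61  74.44  75.46] [0.54927286 0.14951556 0.19890215] [[-0.959, -0.284, -0.0], [-0.284, 0.959, -0.0], [0.0, -0.0, -1.0]] [ 0.25868995 -0.28797606 -1.22008028]
```

View pics/w4.png

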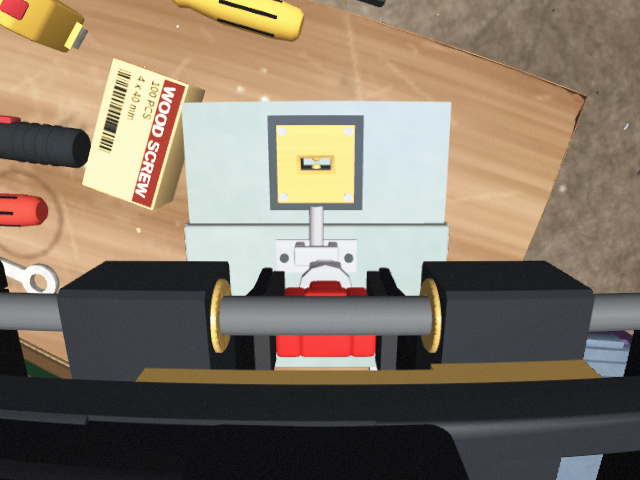

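The wrist view shows the keyhole slot at (317,163) in the plate, well aligned with the tool. The red head, with the collar below it, is in the fingers at (325,320). I'll measure the slot, and how the key sits in the hand.

```bash
cat > m2.py <<'E'
from h import *
np.set_printoptions(precision=2,suppress=True)
s=arm.get_state(); T=s["tool_pos"]; R=s["orientation"]
c=cap("wrist")
tl=lambda p:(p-T)@R*1000
m=mask(c,(18,110,120),(32,255,255)); n,l,st,ce=cv2.connectedComponentsWithStats(m)
i=max((i for i in range(1,n) if 3000<st[i,4]<12000 and abs(ce[i][0]-320)<120),key=lambda i:st[i,4]); m=(l==i).astype(np.uint8)*255
z=np.median(pts(c,np.argwhere(m)[:,::-1])[:,2]); print("plate z",z,st[i])
cn=max(cv2.findContours(m,cv2.RETR_EXTERNAL,cv2.CHAIN_APPROX_NONE)[0],key=cv2.contourArea)
print("plate",cv2.minAreaRect(tl(plane(c,cn,z))[:,:2].astype(np.float32)))
x,y,w,h=st[i][:4]; B=np.zeros_like(m); B[y+h//4:y+3*h//4,x+w//4:x+3*w//4]=255
hole=B&~m; k=max(cv2.findContours(hole,cv2.RETR_EXTERNAL,cv2.CHAIN_APPROX_NONE)[0],key=cv2.contourArea)
print("slot",cv2.minAreaRect(tl(plane(c,k,z))[:,:2].astype(np.float32)),cv2.boundingRect(k))
p=mpts(c,mask(c,(0,150,60),(8,255,255))); q=tl(p); q=q[(abs(q[:,0])<25)&(abs(q[:,1])<25)&(abs(q[:,2])<60)]; t=q[q[:,2]<np.percentile(q[:,2],3)+5]
print("head wrist",np.percentile(t,[2,98],0),np.percentile(q,[2,98],0))
for n in("scene","side"):
    c=cap(n); v,u=np.nonzero(c["range_z"]>0); q=tl(pts(c,np.c_[u,v])); e=(abs(q[:,0])<30)&(abs(q[:,1])<30)
    for lo,hi in((-38,-5),(10,22),(26,38),(38,60)):
        w=q[e&(q[:,2]>lo)&(q[:,2]<hi)]
        if len(w)>3: print(n,lo,hi,len(w),"med",np.median(w,0),"min",np.percentile(w,5,0),"max",np.percentile(w,95,0))
E
python3 m2.py
```

```text
plate z 0.29699360343118575 [ 137  360  464   24 6820]
plate ((25.47784423828125, 8.759159088134766), (3.853428363800049, 84.65965270996094), 0.10183926671743393)
slot ((26.689090728759766, 3.3522720336914062), (0.8923382759094238, 31.40580177307129), 0.18485605716705322) (253, 366, 180, 5)
head wrist [[ -6.96 -15.55 -38.25]
 [  0.97  16.29 -35.8 ]] [[ -6.82 -15.47 -38.2 ]
 [  4.53  16.24   5.22]]
scene -38 -5 478 med [  4.19  -3.33 -16.77] min [ -5.38 -23.95 -34.66] max [10.07 26.86 -6.55]
scene 10 22 18 med [ 5.92  2.95 10.99] min [ 1.59 -6.38 10.21] max [ 7.28  8.67 14.63]
scene 26 38 58 med [-1.86  2.24 32.43] min [-5.54 -7.71 27.06] max [-0.87  7.87 37.43]
scene 38 60 36 med [-2.21  2.58 41.96] min [-6.34 -6.13 38.27] max [-1.09  6.89 47.66]
side -38 -5 60 med [ -1.72  26.18 -10.3 ] min [-10.93  24.74 -15.53] max [ 7.95 28.32 -5.59]
side 10 22 11 med [ 0.75  9.57 11.55] min [-7.76  0.65 10.37] max [ 6.71 12.3  14.4 ]
side 26 38 23 med [-2.33  6.9  32.93] min [-4.84 -4.53 27.21] max [-0.89 10.97 35.94]
side 38 60 12 med [-1.62  8.09 41.82] min [-5.03 -1.08 38.14] max [-0.9  11.11 46.31]
```

```bash
sed -i 's/^m=mask(c,(18.*$/m=mask(c,(18,110,120),(32,255,255)); m[260:]=0; n,l,st,ce=cv2.connectedComponentsWithStats(m)/; /^for n in/,$d' m2.py; cat >> m2.py <<'E'
for n in("scene","side"):
    c=cap(n); p=mpts(c,mask(c,(0,150,60),(8,255,255))); q=tl(p); q=q[(abs(q[:,0])<25)&(abs(q[:,1])<25)&(q[:,2]>-30)&(q[:,2]<8)]
    print(n,"red",len(q),np.percentile(q,[5,25,50,75,95],0))
    v,u=np.nonzero(c["range_z"]>0); q=tl(pts(c,np.c_[u,v])); w=q[(abs(q[:,0])<20)&(abs(q[:,1])<20)&(q[:,2]>26)&(q[:,2]<52)]
    print(n,"bit",len(w),np.percentile(w,[5,25,50,75,95],0))
E
python3 m2.py
```

```text
Traceback (most recent call last):
  File "m2.py", line 7, in <module>
    i=max((i for i in range(1,n) if 3000<st[i,4]<12000 and abs(ce[i][0]-320)<120),key=lambda i:st[i,4]); m=(l==i).astype(np.uint8)*255
ValueError: max() iterable argument is empty
```

```bash
sed -i 's/m\[260:\]=0; /m[215:]=0; m[:110]=0; m[:,:255]=0; m[:,375:]=0; print((m>0).sum(),c["frame"][145,300],c["frame"][163,[302,308,317,326,333]].tolist()); /; s/3000<st/1500<st/' m2.py; python3 m2.py
```

```text
478 [253 242 155] [[48, 49, 48], [196, 214, 216], [239, 215, 133], [197, 214, 218], [244, 210, 116]]Traceback (most recent call last):
  File "m2.py", line 7, in <module>
    i=max((i for i in range(1,n) if 1500<st[i,4]<12000 and abs(ce[i][0]-320)<120),key=lambda i:st[i,4]); m=(l==i).astype(np.uint8)*255
ValueError: max() iterable argument is empty
```

```bash
sed -i 's/(18,110,120),(32/(16,75,120),(34/; s/^hole=B&~m;/hole=cv2.morphologyEx(B\&~m,cv2.MORPH_CLOSE,np.ones((9,25)));/' m2.py; python3 m2.py; python3 -c "
from h import *
c=cap('wrist'); f=c['frame']; g=cv2.cvtColor(f,cv2.COLOR_RGB2GRAY)
print(g[163,290:346].tolist()); print(g[145:182,303].tolist()); print(g[145:182,330].tolist())"
```

```text
5475 [253 242 152] [[44, 47, 49], [198, 218, 218], [241, 217, 133], [196, 215, 216], [244, 207, 114]]
plate z 0.10937793725281467 [ 276  124   79   79 5438]
plate ((47.30683517456055, -5.411590576171875), (46.408721923828125, 46.536006927490234), 0.13815836608409882)
slot ((47.98794937133789, -5.3358049392700195), (6.532364368438721, 17.369083404541016), 0.1152702197432518) (301, 157, 30, 12)
head wrist [[ -6.96 -15.57 -38.29]
 [  0.89  16.28 -35.73]] [[ -6.85 -15.48 -38.2 ]
 [  4.49  16.22   5.16]]
scene red 140 [[ -5.49 -13.92 -24.34]
 [ -1.62 -10.08 -16.8 ]
 [  1.23  -8.6  -11.04]
 [  2.29  -1.34  -8.39]
 [  8.71  16.98  -3.02]]
scene bit 98 [[-5.71 -7.68 26.87]
 [-2.94 -3.38 30.51]
 [-1.86  2.27 35.19]
 [-1.63  6.1  40.6 ]
 [-1.07  7.27 45.43]]
[236, 236, 236, 236, 236, 235, 234, 229, 226, 226, 205, 72, 46, 106, 198, 210, 210, 210, 208, 211, 211, 210, 208, 200, 190, 208, 217, 216, 207, 207, 210, 207, 208, 207, 204, 208, 212, 208, 206, 211, 191, 165, 209, 208, 220, 235, 234, 235, 235, 235, 234, 235, 235, 235, 235, 235]
[234, 236, 237, 236, 236, 235, 234, 234, 232, 218, 202, 187, 1
[... 409 characters left out ...]
ile(q,[5,25,50,75,95],0))
                         ~~~~~~~~~~~~~^^^^^^^^^^^^^^^^^^^^^
    return _quantile_unchecked(
        a, q, axis, out, overwrite_input, method, keepdims, weights)
    return _ureduce(a,
                    func=_quantile_ureduce_func,
    ...<5 lines>...
                    overwrite_input=overwrite_input,
                    method=method)
    r = func(a, **kwargs)
    result = _quantile(arr,
                       quantiles=q,
    ...<2 lines>...
                       out=out,
                       weights=wgt)
    slices_having_nans = np.isnan(arr[-1, ...])
                                  ~~~^^^^^^^^^
IndexError: index -1 is out of bounds for axis 0 with size 0
```

Request:
{"method": "servo_tool", "body": {
  "deltas": [
    {"fingers": 20,"x": 10,"y": -3,"z": 0,"twist": 0},
    {"fingers": 20,"x": 8,"y": -2.8,"z": 0,"twist": 0},
    {"fingers": 20,"x": 0,"y": 0,"z": 0,"twist": 0},
    {"fingers": 20,"x": 0,"y": 0,"z": 0,"twist": 0}
  ]
}}

```text
time: 12.15
tool_pos: [0.5339, 0.1383, 0.1993]
orientation: [[-0.958, -0.287, 0.001], [-0.287, 0.958, -0.001], [-0.0, -0.001, -1.0]]
ft_force: [0.1, 0.5, -1.0]
opening: 0.384
grasp_force: 50.0
```

```bash
sed -i 's/m\[215:\]=0; m\[:110\]=0/m[268:]=0; m[:140]=0/; /^for n in/,$d' m2.py; python3 m2.py
```

```text
5287 [ 95 103 111] [[254, 244, 157], [254, 244, 159], [254, 243, 154], [254, 244, 155], [254, 245, 160]]
plate z 0.10930859994645811 [ 288  155   78   76 5242]
plate ((29.486961364746094, 0.9496955871582031), (45.97603225708008, 46.644874572753906), 0.07032845169305801)
slot ((30.215412139892578, 0.9264383316040039), (6.117984771728516, 17.045669555664062), 0.07268022000789642) (312, 187, 29, 11)
head wrist [[ -6.84 -15.55 -38.22]
 [  1.01  16.32 -35.74]] [[ -6.74 -15.48 -38.16]
 [  4.58  16.2    5.25]]
```

Request:
{"method": "servo_tool", "body": {
  "deltas": [
    {"fingers": 20,"x": 10,"y": 0.5,"z": 0,"twist": 0},
    {"fingers": 20,"x": 13,"y": 0,"z": 0,"twist": 0},
    {"fingers": 20,"x": 8,"y": 0,"z": 0,"twist": 0},
    {"fingers": 20,"x": 0,"y": 0,"z": 15,"twist": 0},
    {"fingers": 20,"x": 0,"y": 0,"z": 12,"twist": 0},
    {"fingers": 20,"x": 0,"y": 0,"z": 8,"twist": 0},
    {"fingers": 20,"x": 0,"y": 0,"z": 0,"twist": 0},
    {"fingers": 20,"x": 0,"y": 0,"z": 0,"twist": 0}
  ]
}}

```text
time: 13.0
tool_pos: [0.5041, 0.1307, 0.1637]
orientation: [[-0.958, -0.288, -0.001], [-0.288, 0.958, 0.001], [0.001, 0.001, -1.0]]
ft_force: [-0.9, 1.1, -0.5]
opening: 0.384
grasp_force: 50.0
```

```bash
python3 - <<'E'
from h import *
s=arm.get_state(); print(s["qpos"].round(1),s["tool_pos"],s["ft_force"])
a=cap("side")["frame"][250:350,225:325]; b=cap("scene")["frame"][275:375,195:295]
cv2.imwrite("pics/c2.png",cv2.resize(np.hstack([a,b])[:,:,::-1],None,fx=4,fy=4))
E
```

```text
[ 29.2  12.8 -54.1 104.1  11.   68.7  78.5] [0.50414772 0.13068452 0.16373739] [-0.93317616  1.06236555 -0.46410043]
```

View pics/c2.png

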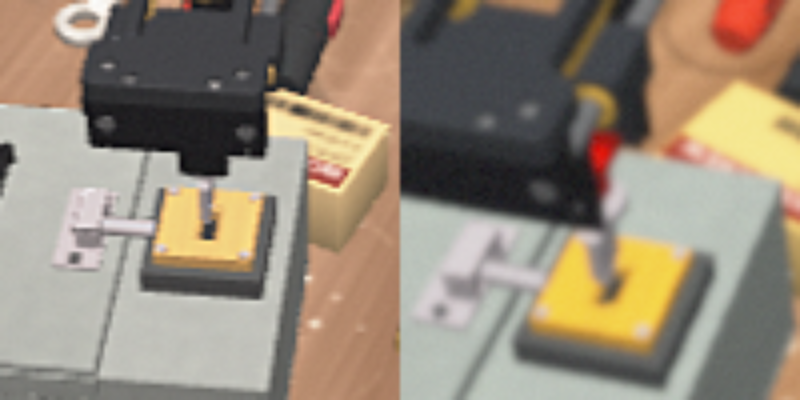

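Both crops show the tip just above the slot (left at (207,222), right at (605,285)). I'll go down gently.

Request:
{"method": "servo_tool", "body": {
  "deltas": [
    {"fingers": 20,"x": 0,"y": 0,"z": 2,"twist": 0},
    {"fingers": 20,"x": 0,"y": 0,"z": 2,"twist": 0},
    {"fingers": 20,"x": 0,"y": 0,"z": 2,"twist": 0},
    {"fingers": 20,"x": 0,"y": 0,"z": 2,"twist": 0},
    {"fingers": 20,"x": 0,"y": 0,"z": 2,"twist": 0},
    {"fingers": 20,"x": 0,"y": 0,"z": 0,"twist": 0}
  ]
}}

```text
time: 13.7
tool_pos: [0.504, 0.1303, 0.1537]
orientation: [[-0.958, -0.288, -0.0], [-0.288, 0.958, -0.0], [0.0, 0.0, -1.0]]
ft_force: [0.4, -0.3, -1.2]
opening: 0.383
grasp_force: 50.0
```

Request:
{"method": "servo_tool", "body": {
  "deltas": [
    {"fingers": 20,"x": 0,"y": 0,"z": 2,"twist": 0},
    {"fingers": 20,"x": 0,"y": 0,"z": 2,"twist": 0},
    {"fingers": 20,"x": 0,"y": 0,"z": 2,"twist": 0},
    {"fingers": 20,"x": 0,"y": 0,"z": 2,"twist": 0},
    {"fingers": 20,"x": 0,"y": 0,"z": 0,"twist": 0}
  ]
}}

```text
time: 14.2
tool_pos: [0.5037, 0.1302, 0.1457]
orientation: [[-0.958, -0.288, -0.001], [-0.288, 0.958, -0.0], [0.001, 0.0, -1.0]]
ft_force: [-1.8, -0.3, 0.3]
opening: 0.382
grasp_force: 50.0
```

Request:
{"method": "servo_tool", "body": {
  "deltas": [
    {"fingers": 20,"x": 0.3,"y": 0,"z": 1.5,"twist": 0},
    {"fingers": 20,"x": 0,"y": 0.8,"z": 1.5,"twist": 0.03},
    {"fingers": 20,"x": 0,"y": -1.6,"z": 1.5,"twist": -0.06},
    {"fingers": 20,"x": 0,"y": 1.6,"z": 1.5,"twist": 0.06},
    {"fingers": 20,"x": 0,"y": -0.8,"z": 1,"twist": -0.03},
    {"fingers": 20,"x": 0,"y": 0,"z": 0,"twist": 0}
  ]
}}

```text
time: 14.8
tool_pos: [0.5035, 0.1304, 0.1389]
orientation: [[-0.957, -0.291, -0.001], [-0.291, 0.957, 0.0], [0.0, 0.0, -1.0]]
ft_force: [-2.6, -0.7, 0.9]
opening: 0.386
grasp_force: 50.0
```

Request:
{"method": "servo_tool", "body": {
  "deltas": [
    {"fingers": 20,"x": 0.5,"y": 0,"z": 1.5,"twist": 0},
    {"fingers": 20,"x": 0,"y": 0.8,"z": 1.5,"twist": 0.03},
    {"fingers": 20,"x": 0,"y": -1.6,"z": 1.5,"twist": -0.06},
    {"fingers": 20,"x": 0,"y": 1.6,"z": 1.5,"twist": 0.06},
    {"fingers": 20,"x": 0,"y": -0.8,"z": 1.5,"twist": -0.03},
    {"fingers": 20,"x": 0,"y": 0,"z": 0,"twist": 0}
  ]
}}

```text
time: 15.4
tool_pos: [0.5039, 0.1304, 0.1318]
orientation: [[-0.957, -0.291, 0.002], [-0.291, 0.957, 0.001], [-0.002, 0.0, -1.0]]
ft_force: [1.1, 1.0, 0.6]
opening: 0.381
grasp_force: 50.0
```

Request:
{"method": "servo_tool", "body": {
  "deltas": [
    {"fingers": 20,"x": 0,"y": 0,"z": 2,"twist": 0},
    {"fingers": 20,"x": 0,"y": 0.5,"z": 2,"twist": 0.02},
    {"fingers": 20,"x": 0,"y": -1,"z": 2,"twist": -0.04},
    {"fingers": 20,"x": 0,"y": 0.5,"z": 1.5,"twist": 0.02},
    {"fingers": 20,"x": 0,"y": 0,"z": 1,"twist": 0},
    {"fingers": 20,"x": 0,"y": 0,"z": 0,"twist": 0}
  ]
}}

```text
time: 16.0
tool_pos: [0.5041, 0.1302, 0.1241]
orientation: [[-0.958, -0.286, 0.002], [-0.286, 0.958, -0.0], [-0.002, -0.001, -1.0]]
ft_force: [-0.7, -0.7, 12.3]
opening: 0.383
grasp_force: 50.0
```

Request:
{"method": "servo_tool", "body": {
  "deltas": [
    {"fingers": 20,"x": 0,"y": 0,"z": 0.5,"twist": 0.02},
    {"fingers": 20,"x": 0,"y": 0,"z": 0,"twist": -0.02},
    {"fingers": 20,"x": 0,"y": 0,"z": 0,"twist": 0}
  ],
  "grip_force": 58
}}

```text
time: 16.3
tool_pos: [0.5042, 0.1303, 0.1241]
orientation: [[-0.958, -0.286, 0.002], [-0.286, 0.958, -0.0], [-0.002, -0.001, -1.0]]
ft_force: [-1.0, -1.7, 16.9]
opening: 0.383
grasp_force: 58.0
```

```bash
python3 - <<'E'
from h import *
s=arm.get_state(); T=s["tool_pos"]; R=s["orientation"]; print(s["ft_force"],T,s["qpos"].round(1))
c=cap("wrist"); q=(mpts(c,mask(c,(0,150,60),(8,255,255)))-T)@R*1000; q=q[(abs(q[:,0])<25)&(abs(q[:,1])<25)&(abs(q[:,2])<60)]; print(np.percentile(q,[2,98],0).round(2))
E
```

```text
[-0.96195455 -1.74110789 16.90090059] [0.50424385 0.13025064 0.12407359] [ 27.8  15.3 -53.2 106.8  13.6  64.4  76.3]
[[ -6.79 -15.45 -38.34]
 [  4.54  16.27   4.95]]
```

Request:
{"method": "servo_tool", "body": {
  "deltas": [
    {"fingers": 20,"x": 0.05,"y": 0.13,"z": 0,"twist": 0.12},
    {"fingers": 20,"x": 0.05,"y": 0.13,"z": 0,"twist": 0.12},
    {"fingers": 20,"x": 0.05,"y": 0.13,"z": 0,"twist": 0.12},
    {"fingers": 20,"x": 0.05,"y": 0.13,"z": 0,"twist": 0.12},
    {"fingers": 20,"x": 0,"y": 0,"z": 0,"twist": 0}
  ]
}}

```text
time: 16.85
tool_pos: [0.504, 0.1318, 0.1241]
orientation: [[-0.981, 0.192, 0.003], [0.192, 0.981, 0.001], [-0.003, 0.002, -1.0]]
ft_force: [-0.4, 2.6, 12.7]
opening: 0.381
grasp_force: 58.0
```

```bash
python3 -c "
from h import *
s=arm.get_state(); print(s['ft_force'],s['torque'],s['tool_pos'])"
```

```text
[-0.44901966  2.62761961 12.71756633] [ 0.57498698 -0.05951259 -0.02966761] [0.50403169 0.13177111 0.12410994]
```

Request:
{"method": "servo_tool", "body": {
  "deltas": [
    {"fingers": 20,"x": 0.05,"y": 0.13,"z": 0,"twist": 0.12},
    {"fingers": 20,"x": 0.05,"y": 0.13,"z": 0,"twist": 0.12},
    {"fingers": 20,"x": 0.05,"y": 0.13,"z": 0,"twist": 0.12},
    {"fingers": 20,"x": 0.05,"y": 0.13,"z": 0,"twist": 0.12},
    {"fingers": 20,"x": 0.05,"y": 0.13,"z": 0,"twist": 0.12},
    {"fingers": 20,"x": 0.05,"y": 0.13,"z": 0,"twist": 0.12},
    {"fingers": 20,"x": 0.05,"y": 0.13,"z": 0,"twist": 0.12},
    {"fingers": 20,"x": 0.05,"y": 0.13,"z": 0,"twist": 0.12},
    {"fingers": 20,"x": 0.05,"y": 0.13,"z": 0,"twist": 0.12},
    {"fingers": 20,"x": 0,"y": 0,"z": 0,"twist": 0.08},
    {"fingers": 20,"x": 0,"y": 0,"z": 0,"twist": 0},
    {"fingers": 20,"x": 0,"y": 0,"z": 0,"twist": 0}
  ]
}}

```text
time: 18.05
tool_pos: [0.5057, 0.1335, 0.1241]
orientation: [[-0.22, 0.975, 0.006], [0.976, 0.22, 0.003], [0.001, 0.006, -1.0]]
ft_force: [6.6, 4.4, 6.6]
opening: 0.386
grasp_force: 58.0
```

```bash
python3 - <<'E'
from h import *
np.set_printoptions(precision=3,suppress=True)
s=arm.get_state(); T=s["tool_pos"]; R=s["orientation"]; print(s["ft_force"],s["torque"],T,R,s["qpos"].round(1))
c=cap("wrist"); q=(mpts(c,mask(c,(0,150,60),(8,255,255)))-T)@R*1000; q=q[(abs(q[:,0])<25)&(abs(q[:,1])<25)&(abs(q[:,2])<60)]; print(np.percentile(q,[2,98],0).round(2))
t=q[q[:,2]<-34]; print(cv2.minAreaRect(t[:,:2].astype(np.float32)))
a=cap("side")["frame"][250:350,205:305]; b=cap("scene")["frame"][290:390,165:265]
cv2.imwrite("pics/c3.png",cv2.resize(np.hstack([a,b])[:,:,::-1],None,fx=4,fy=4))
E
```

```text
[6.556 4.393 6.57 ] [ 1.1   -1.769  0.094] [0.506 0.133 0.124] [[-0.22   0.975  0.006]
 [ 0.976  0.22   0.003]
 [ 0.001  0.006 -1.   ]] [ 16.3  12.3 -39.8 107.2   8.8  63.2 -14.1]
[[ -7.8  -17.18 -38.28]
 [  3.53  14.41   5.39]]
((-4.115359306335449, -1.4298782348632812), (33.67839431762695, 9.469422340393066), 89.97032928466797)
```

View pics/c3.png

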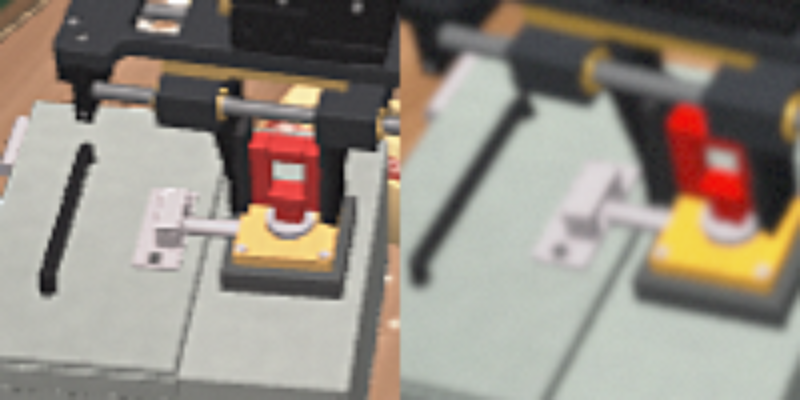

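The head has turned with the tool by 1.64 rad clockwise. The collar sits on the plate and the key axis has stayed within 0.5 mm. The blue key wasn't touched, so I'll hand in while holding.

```bash
python3 -c "
from station import arm
print(arm.hand_in())"
```

```text
the job is handed in; nothing more can be done
None
```

The job is handed in with the red key fully home and held turned 1.64 rad (94°) clockwise, which should draw the bolt; I didn't measure the barrel or bolt directly, and the blue key, tape measure and screw carton were not touched.

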